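Press a crooked paint-tin lid home round its edge

ROBOT

A 7-joint arm with a two-finger parallel gripper is mounted at the origin on a cart in front of the work surface, level with it; the furniture and walls round the work are solid. World frame = base frame: x ahead of the robot, y to its left, z up, the work surface at z = 0. Lengths are in mm, angles in rad, forces in N, time in s.
With the tool pointing down it reaches from about 400 to 875 mm from the base axis. Payload 4.4 kg.
Tool frame: the origin (TCP) lies where the fingers leave the gripper's body, on its centre line; the fingertips stand 73 mm ahead of it and the grasp point (between the pads) lies 54 mm ahead of it; z points along the fingers, y is the line along which they close (so a half turn about z gives the same grasp; the last joint's range is limited). The gripper opens to 85 mm and grips with 20 to 120 N. Pads are 22 mm wide; open, the fingers measure 114 mm over their backs; the gripper's body (76 mm by 85 mm) begins 54 mm behind the grasp point. The pads swing forward as they close: fully open they stand 13 mm farther back than shut.
Start: joints at [1.145, 0.628, 0.038, 1.517, -0.027, 0.996, -0.02], TCP at [228.882, -608.383, 303.913] pointing down, gripper open.
Joint ranges: [-3.06, 3.06], [-0.37, 2.12], [-1.25, 1.32], [0.18, 2.47], [-1.1, 4.24], [0.23, 1.98], [-2.94, 2.94]. Speed limits (rad/s): [2.57, 2.57, 3.14, 3.14, 3.14, 3.14, 3.14].

INTERFACE

Orientations are given as [roll, pitch, yaw] about the fixed x, y, z axes, in that order (R = Rz(yaw) Ry(pitch) Rx(roll)).
In Python, from cell import ctrl gives the robot as it stands.
- The arm moves only by the tool send_rows, never from a script. Its argument "rows" is a list that holds one entry, the list of rows, each a list of 6 numbers: the shift along the tool's x, y, z in cm, then the turn, a rotation vector about the tool's x, y, z in rad. In form: [[[tx, ty, tz, wx, wy, wz], ...]]. A call has 1 to 10 rows; each row is the pose to reach, as a shift and turn from the pose commanded when the call began, along the tool's axes at that moment; what a row does not reach only later rows make up. A row lasts 1/10 s, in which the tool goes at most 50 mm and 8.59 degrees, less where a joint would pass 70% of its speed; a pose out of reach is approached as far as the arm can. A call with a gripper value outside its range is refused whole. "grip" is the closure in counts, from 0 (fully open) to 255 (shut), set as the call begins (left out, the last holds). The fingers move at their own pace and stop on an object; the grip force is fixed at half the most. Time passes only in rows, so rows that repeat a pose let the fingers close. It gives the time, the measured TCP pose, the force, the opening and the grip force at its end, in the units of the state.
- ctrl.read_state(): the state, without advancing time (a new reading comes with each control period).
- ctrl.get_image(name): name is "side" or "top"; returns a dict with "pixels" (420x560x3 uint8, red, green, blue), "fx", "fy", "cx", "cy" (pixels), "extrinsics" (4x4, takes a point from camera to world coordinates). Camera axes: x right, y up, looking along -z (the intrinsics and any distortion apply to the point x, -y, -z); pixel columns grow to the right and rows downward; lengths in mm; the calibration is good to about 2 mm. A picture is of the moment at which its call begins. There is no depth.
- ctrl.finish_job(): hands the job in; it is judged then, once.
The state is a dict: "clock": time; "qpos": joint angles; "qd": joint speeds; "tau": joint torques, N m; "eef_pos": TCP position; "tool_rot": TCP orientation; "force": force on the tool from outside, world axes, zero at the start; "torque": the same for the moment, N m; "width": finger opening in mm; "gripper_force": force on a finger pad.
Only numpy, scipy, OpenCV 4.12 (cv2) and the standard library are available. Lean on these libraries where they do the work, as an engineer would, in place of code of your own. Each camera call takes 0.05 s, during which the arm holds its last target. There are 200 camera calls.

TASK

One of the two quart paint tins has its lid lying crooked in the mouth; press that lid home with the fingertips before the paint skins over, without picking anything up. Press gently down near the lid's edge at three places, one after the other: first on the side where the lid stands highest until that side is home, then a third of the way round clockwise as seen from above, then another third round, so that the lid ends level and home all the way round. Do not dent the lid by pressing hard, do not lift the tin or shove it along, and leave the other things where they stand.

Things in the scene. Friction and masses are not known exactly. Their poses are not given: they have to be found in the camera images.
- tin: Grey, paint-smeared quart tin, loose, full (about 0.95 kg), 112 mm across and 140 mm high to its rolled rim, the taller of the two tins; origin at the centre of its underside, z up; its -x axis points to the side where the lid stands highest. It stands on the left or the right, turned up to 85 degrees either way.
- mouth (a point): Centre of the tin's mouth, fixed to the tin, 144 mm above its base: the height of the lid's top face when the lid is home (the rim is 3.5 mm lower).
- spot1 (a point): First place to press: on the top face of the round dark blue tin lid (100 mm across, 10 mm thick), 34 mm from the lid's centre on the side that stands highest, 12 to 15 mm above its home height at the start. Home when level with point mouth.
- spot2 (a point): Second place: same, a third of a turn clockwise (from above) from spot1, 34 mm from the lid's centre; 5 to 7 mm above home at the start.
- spot3 (a point): Third place: same, a third of a turn clockwise from spot2 (anticlockwise from spot1); 5 to 7 mm above home at the start.
- gap1 (a joint): Lift of the lid's side at spot1, rad: 0 = home, 0.22 to 0.27 at the start. Times 53 mm it is the height of the spot above home. Friction holds the lid where it is left.
- gap2 (a joint): The same for the side at spot2, 0.085 to 0.115 rad at the start.
- gap3 (a joint): The same for the side at spot3, 0.085 to 0.115 rad at the start.
- closed_tin: Bystander: loose quart tin, 112 mm across, 129 mm high, its lid already shut; it stands beside the tin to be closed, and which of the two is on the left varies. Origin at the centre of its underside.
- pot: Bystander: small loose lidded paint pot, 59 mm across, 64 mm high, to the right and near the robot. Origin at the centre of its underside.
- flat_brush: Bystander: loose flat brush, 190 x 53 x 14 mm, lying to the left behind the tins. Origin at its middle, underside.
- marker: Bystander: loose marker pen, 136 x 15 x 15 mm, lying to the right of the tins. Origin at its middle, underside.
- lid: The lid; origin at its underside's centre. Its middle is drawn a little sunken; fingers meet it as flat at bead height. Friction binds it beside the three spots: a press at a spot sinks that side only, with about 5 N, to a firm stop; the sheet gives about 0.15 mm per N and springs back. In the middle it takes over 10 N and sinks all round at once. Over 30 N dents it.
Mind the look-alikes: they are no part of the job. Of the things like the tin, leave any that is orange, pink or purple; of the rest the larger one is meant.

How it is judged:
By the outcome, as a careful person would: the job done as asked, in the order asked, and still so for the second after the job is handed in, with the robot touching nothing.
It also fails if it takes over 38 s, if anything falls off the work surface, if the arm or the gripper's body presses on something with over 40 N, if the wrist force passes 120 N, or if a joint passes its speed limit or range.

## Working session

There is one attempt and no reset: what is moved stays moved. The work goes in short steps, Python scripts to look and compute and a tool call to move; the robot and the scene stay as the last step left them, time stands still between calls to the robot, and variables do not carry over. Pictures are saved under pics/ and viewed, at most 10 in all, crops included, and the job is handed in when it is done.

Besides the shell and the picture viewer there is one more tool, called after "Request:" as name(argument=value, ...) on one line, values as JSON. send_rows: Moves the arm, as the interface text tells. Its arguments: {"type":"object","properties":{"rows":{"type":"array","items":{"type":"array","items":{"type":"array","items":{"type":"number"}}}},"grip":{"type":"number"}},"required":["rows"]}

```bash
ls; mkdir -p pics; python3 - <<'E'
from cell import ctrl
import cv2,numpy as np,pickle
d={}
for n in("side","top"):
    g=ctrl.get_image(n);d[n]=g
    cv2.imwrite(f"pics/{n}0.png",g["pixels"][:,:,::-1]);print(n,g["fx"],g["fy"],g["cx"],g["cy"],[k for k in g]);print(np.round(g["extrinsics"],3).tolist())
pickle.dump(d,open("im0.pkl","wb"))
s=ctrl.read_state();print(s)
E
```

```text
pics
side 465.6390067627953 465.6390067627953 281.87996400358674 211.52859818123446 ['pixels', 'fx', 'fy', 'cx', 'cy', 'extrinsics']
[[-0.762, 0.268, -0.59, -206.109], [-0.648, -0.319, 0.692, 916.477], [-0.003, 0.909, 0.417, 652.375], [0.0, 0.0, 0.0, 1.0]]
top 487.1307220706305 487.1307220706305 287.0111975719809 210.29493286284077 ['pixels', 'fx', 'fy', 'cx', 'cy', 'extrinsics']
[[-0.001, 0.99, -0.138, 344.178], [-1.0, -0.001, 0.005, 70.649], [0.005, 0.138, 0.99, 1375.575], [0.0, 0.0, 0.0, 1.0]]
{'clock': 0.1, 'qpos': array([ 1.14519287,  0.62928174,  0.03841733,  1.51826883, -0.02703016,
        0.99630599, -0.02002074]), 'qd': array([ 2.56703589e-04, -1.95135434e-03,  9.67865086e-05, -3.85657211e-03,
       -2.57246664e-03,  6.73186960e-04, -4.39509699e-04]), 'tau': array([ 3.24419925e-03, -5.64531076e+01,  1.23040058e+00, -1.93973386e+01,
        1.13355916e-02,  5.39954563e-03,  4.01499540e-05]), 'eef_pos': array([ 228.75410722, -607.94756799,  303.06195058]), 'tool_rot': array([-3.13984524e+00, -2.20820483e-05,  3.59788461e-01]), 'force': array([0.0849695 , 0.2876632 , 0.59168404]), 'torque': array([ 0.03629993,  0.0287834 , -0.01805747]), 'gripper_force': 0.0, 'width': 85.40673269094094}
```

View pics/top0.png

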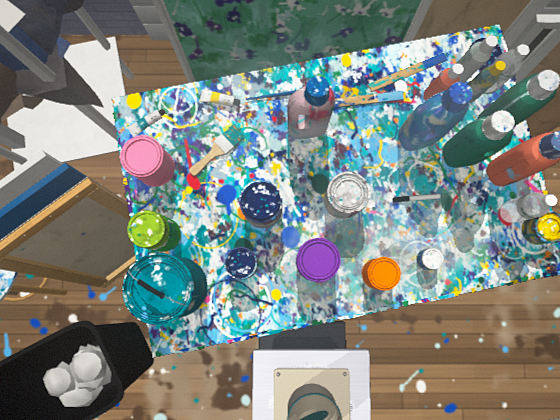

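View pics/side0.png

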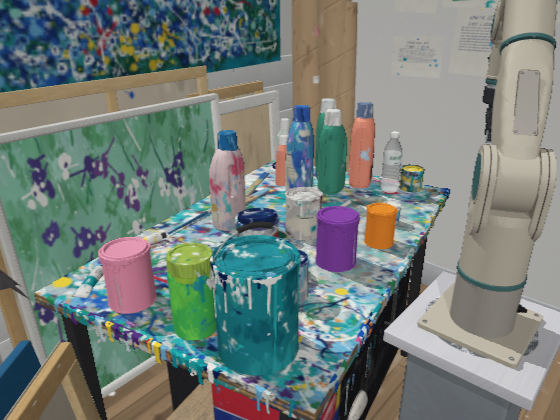

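```bash
python3 - <<'E'
import cv2,numpy as np,pickle
d=pickle.load(open("im0.pkl","rb"))
t=d["top"]["pixels"][170:235,225:295,::-1];s=d["side"]["pixels"][195:260,222:292,::-1]
cv2.imwrite("pics/crop0.png",np.hstack([cv2.resize(x,None,fx=5.7,fy=5.7,interpolation=cv2.INTER_CUBIC) for x in(t,s)]))
E
```

```text
(no output)
```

View pics/crop0.png

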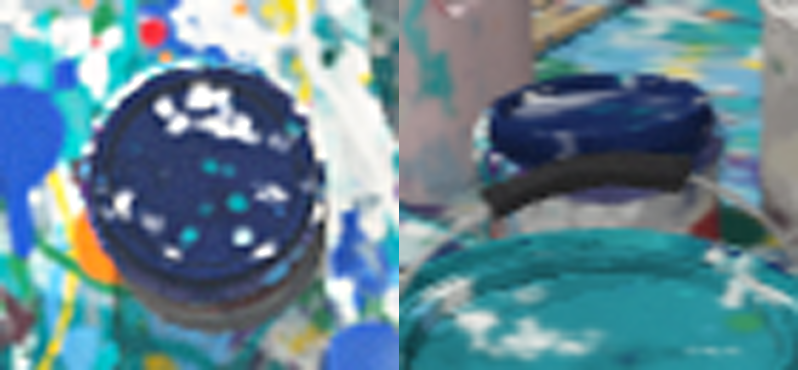

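Candidates (top view): dark-blue-lidded grey tin (261,201); shut tin (348,193); small dark-blue-lidded pot (240,263); purple (318,260), orange (382,273) and pink (147,160) are excluded by colour; green (148,229) and the teal bucket (165,290) are wrong. I choose (261,201): the crop confirms a grey body with a loose dark blue lid, partly hidden in the side view (centre ~(257,214)).

```bash
cat > h.py <<'E'
import numpy as np,cv2
def ray(g,uv):
    uv=np.atleast_2d(uv).astype(float);E=g["extrinsics"]
    d=np.c_[(uv[:,0]-g["cx"])/g["fx"],-(uv[:,1]-g["cy"])/g["fy"],-np.ones(len(uv))]@E[:3,:3].T
    return E[:3,3],d
def onz(g,uv,z):
    o,d=ray(g,uv);return o+d*((z-o[2])/d[:,2])[:,None]
def proj(g,p):
    E=g["extrinsics"];c=(np.atleast_2d(p)-E[:3,3])@E[:3,:3]
    return np.c_[g["cx"]+g["fx"]*c[:,0]/-c[:,2],g["cy"]-g["fy"]*c[:,1]/-c[:,2]]
def mask(im,k=1):
    im=im.astype(int);r,gg,b=im[...,0],im[...,1],im[...,2]
    return ((r<75)&(gg<85)&(b>r+18)&(b<150)).astype(np.uint8)
E
python3 - <<'E'
from h import *;import pickle
d=pickle.load(open("im0.pkl","rb"));S=6
out=[]
for n,(x0,y0,w,h) in dict(top=(230,170,66,66),side=(226,198,66,66)).items():
    g=d[n];im=cv2.resize(g["pixels"][y0:y0+h,x0:x0+w],None,fx=S,fy=S,interpolation=cv2.INTER_CUBIC)
    m=mask(im);m=cv2.morphologyEx(m,cv2.MORPH_CLOSE,np.ones((13,13)))
    cs,_=cv2.findContours(m,cv2.RETR_EXTERNAL,cv2.CHAIN_APPROX_NONE);c=max(cs,key=cv2.contourArea)
    H=cv2.convexHull(c) ;e=cv2.fitEllipse(H);f=lambda p:(np.array(p)+.5)/S-.5+[x0,y0]
    print(n,"ell c",f(e[0]),"axes",np.array(e[1])/S,"ang",e[2])
    if n=="top": print(onz(g,f(e[0]),152))
    else:
        pts=f(H[:,0]);print(np.round(pts,1).tolist())
    v=im[:,:,::-1].copy();cv2.drawContours(v,[c],-1,(0,255,255),1);cv2.ellipse(v,e,(0,0,255),1);out.append(v)
cv2.imwrite("pics/m1.png",np.hstack(out))
E
```

```text
top ell c [260.76128387 202.07999166] axes [41.58287303 41.9166921 ] ang 114.43026733398438
[[535.91100954 130.71467005 152.        ]]
side ell c [255.8396403  219.32602946] axes [24.54768117 45.52252197] ang 85.0166015625
[[258.9, 207.8], [266.2, 207.9], [271.8, 208.9], [272.8, 209.4], [273.6, 209.9], [274.9, 210.9], [276.2, 213.4], [276.6, 214.1], [276.9, 214.9], [277.1, 215.4], [278.2, 219.2], [278.2, 219.6], [278.1, 220.8], [277.9, 221.4], [277.2, 222.9], [277.1, 223.1], [274.6, 224.9], [274.2, 225.1], [237.4, 227.4], [236.6, 227.4], [235.6, 226.1], [235.6, 225.8], [238.1, 212.9], [238.2, 212.6], [238.9, 211.9], [239.2, 211.8], [244.1, 209.4], [246.9, 208.6], [249.4, 207.9], [250.8, 207.8]]
```

View pics/m1.png

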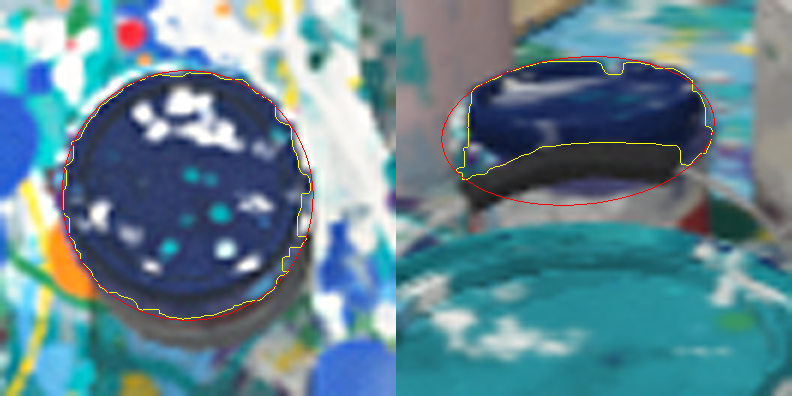

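```bash
cat > fit.py <<'E'
from h import *;import pickle,sys
from scipy.optimize import least_squares
d=pickle.load(open("im0.pkl","rb"));S=6
P={}
for n,(x0,y0,w,h) in dict(top=(230,170,66,66),side=(226,198,66,66)).items():
    g=d[n];im=cv2.resize(g["pixels"][y0:y0+h,x0:x0+w],None,fx=S,fy=S,interpolation=cv2.INTER_CUBIC)
    m=mask(im);m=cv2.morphologyEx(m,cv2.MORPH_CLOSE,np.ones((13,13)))
    cs,_=cv2.findContours(m,cv2.RETR_EXTERNAL,cv2.CHAIN_APPROX_NONE);c=max(cs,key=cv2.contourArea)[:,0]
    p=(c+.5)/S-.5+[x0,y0];o,_=ray(g,[0,0]);q=onz(g,p,152)[:,:2]-[537,131]
    away=np.array([537,131])-o[:2];away/=np.linalg.norm(away)
    k=(q@away)/np.linalg.norm(q,axis=1)>(0.0 if n=="top" else .2)
    k&=~((n=="side")&((p[:,0]>259.5)&(p[:,0]<266.5)|(p[:,1]>213)))
    P[n]=p[k]
def res(x,R=50,tp=.138):
    cx,cy,a,b,c,dx,dy=x;r=[]
    for n in P:
        o,dd=ray(d[n],P[n]);o=o-[cx,cy,0]
        if n=="side":o=o+[dx,dy,0]
        t=(a+b*o[0]+c*o[1]-o[2])/(dd[:,2]-b*dd[:,0]-c*dd[:,1])
        q=o+dd*t[:,None];r.append((np.hypot(q[:,0],q[:,1])-R)/np.sqrt(len(q))*2)
    return np.r_[r[0],r[1],(a-152.3)/1,(np.hypot(b,c)-tp)/.02,dx/1.5,dy/1.5]
for R in(49,50,50.5):
  for b0 in(0,-.1,.1):
    s=least_squares(lambda x:res(x,R),[537,131,152,-.05,b0,0,0]);b,c=s.x[3:5]
    print(R,np.round(s.x,3),"cost",round(s.cost,2),"high dir deg",round(np.degrees(np.arctan2(c,b)),1))
E
python3 fit.py
```

```text
49 [ 5.40957e+02  1.31927e+02  1.52085e+02 -6.00000e-02  1.19000e-01
 -2.42000e-01 -5.87000e-01] cost 7.91 high dir deg 116.7
49 [ 5.40957e+02  1.31927e+02  1.52085e+02 -6.00000e-02  1.19000e-01
 -2.42000e-01 -5.87000e-01] cost 7.91 high dir deg 116.7
49 [ 5.40957e+02  1.31927e+02  1.52085e+02 -6.00000e-02  1.19000e-01
 -2.42000e-01 -5.87000e-01] cost 7.91 high dir deg 116.7
50 [ 5.39716e+02  1.31554e+02  1.51839e+02 -5.00000e-02  1.23000e-01
 -1.76000e-01 -7.99000e-01] cost 7.08 high dir deg 112.1
50 [ 5.39716e+02  1.31554e+02  1.51839e+02 -5.00000e-02  1.23000e-01
 -1.76000e-01 -7.99000e-01] cost 7.08 high dir deg 112.1
50 [ 5.39716e+02  1.31554e+02  1.51839e+02 -5.00000e-02  1.23000e-01
 -1.76000e-01 -7.99000e-01] cost 7.08 high dir deg 112.1
50.5 [ 5.39086e+02  1.31366e+02  1.51714e+02 -4.50000e-02  1.25000e-01
 -1.34000e-01 -9.04000e-01] cost 7.07 high dir deg 109.8
50.5 [ 5.39086e+02  1.31366e+02  1.51714e+02 -4.50000e-02  1.25000e-01
 -1.34000e-01 -9.04000e-01] cost 7.07 high dir deg 109.8
50.5 [ 5.39086e+02  1.31366e+02  1.51714e+02 -4.50000e-02  1.25000e-01
 -1.34000e-01 -9.04000e-01] cost 7.07 high dir deg 109.8
```

Request:
send_rows(rows=[[[29,-30,2.7,0,0,0],[29,-30,2.7,0,0,0],[29,-30,2.7,0,0,0],[29,-30,2.7,0,0,0],[29,-30,2.7,0,0,0],[29,-30,2.7,0,0,0],[29,-30,2.7,0,0,0],[29,-30,2.7,0,0,0],[29,-30,2.7,0,0,0]]], grip=255)

```text
clock: 1.0
eef_pos: [396.2, -220.3, 276.5]
tool_rot: [-3.139, -0.001, 0.367]
force: [0.3, -0.8, 0.4]
width: -0.1
gripper_force: 0.0
```

Request:
send_rows(rows=[[[29,-30,2.7,0,0,0],[29,-30,2.7,0,0,0],[29,-30,2.7,0,0,0],[29,-30,2.7,0,0,0],[29,-30,2.7,0,0,0],[29,-30,2.7,0,0,0],[29,-30,2.7,0,0,0],[29,-30,2.7,0,0,0],[29,-30,2.7,0,0,0],[29,-30,2.7,0,0,0]]])

```text
clock: 2.0
eef_pos: [560.6, 161.2, 249.1]
tool_rot: [-3.14, -0.0, 0.365]
force: [-0.4, -0.6, -0.2]
width: 0.2
gripper_force: 0.0
```

```bash
python3 - <<'E'
from h import *;from cell import ctrl
o=[]
for n,(x,y) in dict(top=(225,165),side=(215,175)).items():
    g=ctrl.get_image(n);o.append(cv2.resize(g["pixels"][y:y+80,x:x+80,::-1],None,fx=5,fy=5,interpolation=cv2.INTER_CUBIC))
cv2.imwrite("pics/c2.png",np.hstack(o));s=ctrl.read_state();print(s["eef_pos"],s["force"],s["clock"],s["tool_rot"])
E
```

```text
[559.91095557 156.16364431 249.38936995] [ 0.04111926 -0.44850637 -0.27777182] 2.1 [3.14055280e+00 2.10734537e-03 3.59313739e-01]
```

View pics/c2.png

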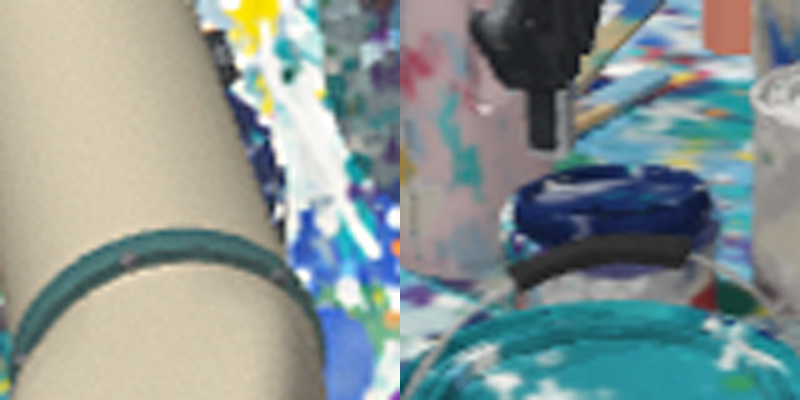

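The side crop shows the shut fingertips at about (244,205) above the lid's far left, with the lid at ~(257,216). Descending for a light probe.

Request:
send_rows(rows=[[[0,0,0.9,0,0,0],[0,0,1.6,0,0,0],[0,0,1.8,0,0,0],[0,0,1.8,0,0,0]]])

```text
clock: 2.5
eef_pos: [560.1, 156.5, 231.3]
tool_rot: [3.142, 0.001, 0.359]
force: [0.2, 0.1, -0.1]
width: -0.1
gripper_force: 0.0
```

Request:
send_rows(rows=[[[0,0,0.08,0,0,0],[0,0,0.08,0,0,0]]])

```text
clock: 2.7
eef_pos: [560.6, 157.3, 231.3]
tool_rot: [-3.142, -0.0, 0.36]
force: [0.6, 0.2, -0.1]
width: -0.2
gripper_force: 0.0
```

Request:
send_rows(rows=[[[0,0,0.1,0,0,0],[0,0,0.1,0,0,0]]])

```text
clock: 2.9
eef_pos: [560.5, 157.5, 230.2]
tool_rot: [3.142, -0.0, 0.36]
force: [0.6, -0.6, 0.4]
width: 0.2
gripper_force: 0.0
```

Request:
send_rows(rows=[[[0,0,0.1,0,0,0],[0,0,0.1,0,0,0]]])

```text
clock: 3.1
eef_pos: [560.5, 157.4, 229.0]
tool_rot: [3.142, 0.0, 0.36]
force: [0.0, -0.9, 0.4]
width: 0.2
gripper_force: 0.0
```

Request:
send_rows(rows=[[[0,0,0.08,0,0,0],[0,0,0.08,0,0,0]]])

```text
clock: 3.3
eef_pos: [560.5, 157.4, 228.3]
tool_rot: [3.142, 0.0, 0.36]
force: [-0.1, 0.3, 0.9]
width: 0.0
gripper_force: 0.0
```

Request:
send_rows(rows=[[[0,0,0.07,0,0,0],[0,0,0.07,0,0,0]]])

```text
clock: 3.5
eef_pos: [560.5, 157.4, 227.5]
tool_rot: [3.142, 0.0, 0.36]
force: [-0.2, 0.6, -0.2]
width: 0.1
gripper_force: 0.0
```

Request:
send_rows(rows=[[[0,0,0.08,0,0,0],[0,0,0.08,0,0,0]]])

```text
clock: 3.7
eef_pos: [560.5, 157.4, 226.7]
tool_rot: [3.142, 0.0, 0.36]
force: [-0.0, -0.3, -0.1]
width: 0.3
gripper_force: 0.0
```

Request:
send_rows(rows=[[[0,0,0.07,0,0,0],[0,0,0.07,0,0,0]]])

```text
clock: 3.9
eef_pos: [560.5, 157.4, 226.2]
tool_rot: [-3.142, -0.0, 0.36]
force: [-1.0, 0.0, 1.7]
width: 0.2
gripper_force: 0.7
```

Request:
send_rows(rows=[[[0,0,-0.8,0,0,0],[-3,0,-0.8,0,0,0],[-5.9,0.06,-0.6,0,0,0],[-5.9,0.06,-0.4,0,0,0],[-5.9,0.06,-0.3,0,0,0]]])

```text
clock: 4.4
eef_pos: [504.6, 135.5, 229.7]
tool_rot: [3.141, 0.002, 0.36]
force: [-4.0, -1.6, 5.2]
width: -0.0
gripper_force: 2.8
```

Request:
send_rows(rows=[[[0,0,0.05,0,0,0],[0,0,0.07,0,0,0]]])

```text
clock: 4.6
eef_pos: [505.3, 136.0, 228.8]
tool_rot: [-3.142, 0.002, 0.36]
force: [-4.2, -1.9, 5.6]
width: -0.1
gripper_force: 2.8
```

Request:
send_rows(rows=[[[0,0,-0.5,0,0,0],[0,0,-1,0,0,0],[1.5,-0.9,-1,0,0,0],[2.94,-1.77,-0.8,0,0,0],[2.94,-1.77,-0.6,0,0,0],[2.94,-1.77,-0.5,0,0,0]]])

```text
clock: 5.2
eef_pos: [526.9, 163.0, 233.4]
tool_rot: [3.141, -0.0, 0.36]
force: [0.1, 0.4, -1.2]
width: -0.1
gripper_force: 0.0
```

Request:
send_rows(rows=[[[0,0,0.05,0,0,0],[0,0,0.06,0,0,0]]])

```text
clock: 5.4
eef_pos: [526.5, 162.2, 232.8]
tool_rot: [3.141, 0.001, 0.359]
force: [-0.1, -0.3, -0.2]
width: -0.1
gripper_force: 0.0
```

Request:
send_rows(rows=[[[0,0,0.05,0,0,0],[0,0,0.06,0,0,0]]])

```text
clock: 5.6
eef_pos: [526.7, 162.7, 232.3]
tool_rot: [3.141, 0.0, 0.359]
force: [-0.9, -0.1, 0.3]
width: 0.0
gripper_force: 0.0
```

Request:
send_rows(rows=[[[0,0,0.05,0,0,0],[0,0,0.06,0,0,0]]])

```text
clock: 5.8
eef_pos: [526.8, 162.9, 231.6]
tool_rot: [3.142, -0.0, 0.36]
force: [-0.3, -0.1, -0.4]
width: -0.0
gripper_force: 0.0
```

Request:
send_rows(rows=[[[0,0,0.05,0,0,0],[0,0,0.06,0,0,0]]])

```text
clock: 6.0
eef_pos: [526.8, 163.0, 231.0]
tool_rot: [-3.142, 0.0, 0.36]
force: [-0.2, 0.7, 0.1]
width: -0.0
gripper_force: 0.0
```

Request:
send_rows(rows=[[[0,0,0.05,0,0,0],[0,0,0.06,0,0,0]]])

```text
clock: 6.2
eef_pos: [526.8, 163.0, 230.4]
tool_rot: [3.142, 0.0, 0.36]
force: [-1.1, 0.5, -0.3]
width: -0.3
gripper_force: 0.0
```

Request:
send_rows(rows=[[[0,0,0.05,0,0,0],[0,0,0.05,0,0,0]]])

```text
clock: 6.4
eef_pos: [526.8, 163.0, 229.9]
tool_rot: [3.142, 0.0, 0.36]
force: [0.5, -0.4, -0.5]
width: 0.2
gripper_force: 0.0
```

Request:
send_rows(rows=[[[0,0,0.05,0,0,0],[0,0,0.06,0,0,0]]])

```text
clock: 6.6
eef_pos: [526.8, 163.0, 229.4]
tool_rot: [-3.142, -0.0, 0.36]
force: [-0.4, 0.2, 1.3]
width: 0.0
gripper_force: 0.7
```

Request:
send_rows(rows=[[[0,0,0.05,0,0,0],[0,0,0.05,0,0,0]]])

```text
clock: 6.8
eef_pos: [526.8, 163.0, 229.0]
tool_rot: [-3.142, -0.0, 0.36]
force: [-0.0, -0.2, 3.3]
width: 0.0
gripper_force: 1.5
```

Request:
send_rows(rows=[[[0,0,-0.5,0,0,0],[-1.5,0.9,-0.6,0,0,0],[-2.94,1.77,-0.6,0,0,0],[-2.94,1.77,-0.5,0,0,0],[-2.94,1.77,-0.35,0,0,0],[-2.94,1.77,-0.3,0,0,0]]])

```text
clock: 7.4
eef_pos: [506.1, 136.9, 231.8]
tool_rot: [-3.141, -0.001, 0.36]
force: [-0.4, -1.0, -0.8]
width: 0.0
gripper_force: 0.0
```

Request:
send_rows(rows=[[[0,0,0.05,0,0,0],[0,0,0.06,0,0,0]]])

```text
clock: 7.6
eef_pos: [505.7, 136.6, 231.1]
tool_rot: [-3.141, -0.0, 0.36]
force: [0.7, 0.1, 0.1]
width: 0.2
gripper_force: 0.0
```

Request:
send_rows(rows=[[[0,0,0.05,0,0,0],[0,0,0.06,0,0,0]]])

```text
clock: 7.8
eef_pos: [505.6, 136.2, 230.5]
tool_rot: [3.142, 0.0, 0.36]
force: [0.7, -0.3, 0.5]
width: -0.2
gripper_force: 0.0
```

Request:
send_rows(rows=[[[0,0,0.04,0,0,0],[0,0,0.05,0,0,0]]])

```text
clock: 8.0
eef_pos: [505.5, 136.1, 230.1]
tool_rot: [3.142, -0.0, 0.36]
force: [-0.0, -0.3, -0.1]
width: -0.0
gripper_force: 0.1
```

Request:
send_rows(rows=[[[0,0,0.04,0,0,0],[0,0,0.04,0,0,0]]])

```text
clock: 8.2
eef_pos: [505.5, 136.1, 229.8]
tool_rot: [-3.142, -0.0, 0.36]
force: [-0.6, -0.1, 0.6]
width: -0.3
gripper_force: 0.5
```

Request:
send_rows(rows=[[[0,0,0.04,0,0,0],[0,0,0.04,0,0,0]]])

```text
clock: 8.4
eef_pos: [505.5, 136.1, 229.5]
tool_rot: [-3.142, -0.0, 0.36]
force: [-0.5, -0.7, 1.7]
width: -0.2
gripper_force: 1.2
```

Request:
send_rows(rows=[[[0,0,-0.5,0,0,0],[0.5,-0.6,-0.6,0,0,0],[1.05,-1.15,-0.5,0,0,0],[1.05,-1.15,-0.3,0,0,0],[1.05,-1.15,-0.15,0,0,0],[1.05,-1.15,-0.05,0,0,0],[1.05,-1.15,0.05,0,0,0],[1.05,-1.15,0.15,0,0,0]]])

```text
clock: 9.2
eef_pos: [510.9, 151.0, 228.1]
tool_rot: [-3.141, 0.0, 0.36]
force: [-2.5, 2.5, 5.3]
width: 0.2
gripper_force: 2.5
```

Request:
send_rows(rows=[[[0,0,0.1,0,0,0],[0,0,0.2,0,0,0],[0,0,0.3,0,0,0]]])

```text
clock: 9.5
eef_pos: [510.4, 151.4, 225.1]
tool_rot: [-3.14, 0.001, 0.36]
force: [-2.5, 4.1, 5.5]
width: 0.1
gripper_force: 2.6
```

Request:
send_rows(rows=[[[-0.02,-0.05,0.1,0,0,0],[-0.04,-0.08,0.2,0,0,0],[-0.05,-0.1,0.3,0,0,0],[-0.05,-0.1,0.4,0,0,0]]])

```text
clock: 9.9
eef_pos: [509.9, 151.8, 221.1]
tool_rot: [-3.141, 0.001, 0.36]
force: [-2.5, 2.4, 5.9]
width: 0.3
gripper_force: 3.1
```

Request:
send_rows(rows=[[[-0.01,-0.02,0.1,0,0,0],[-0.02,-0.04,0.15,0,0,0]]])

```text
clock: 10.1
eef_pos: [509.6, 152.0, 219.7]
tool_rot: [-3.141, 0.0, 0.36]
force: [-2.1, 1.1, 5.5]
width: -0.2
gripper_force: 3.1
```

Request:
send_rows(rows=[[[-0.01,-0.01,0.08,0,0,0],[-0.02,-0.02,0.15,0,0,0],[-0.02,-0.02,0.2,0,0,0]]])

```text
clock: 10.4
eef_pos: [509.4, 152.1, 217.7]
tool_rot: [-3.141, 0.0, 0.36]
force: [-2.3, 2.4, 5.8]
width: 0.2
gripper_force: 3.2
```

Request:
send_rows(rows=[[[0,0,0.05,0,0,0],[0,0,0.05,0,0,0]]])

```text
clock: 10.6
eef_pos: [509.4, 152.2, 217.2]
tool_rot: [-3.141, 0.0, 0.36]
force: [-2.8, 2.2, 5.9]
width: 0.5
gripper_force: 3.0
```

Request:
send_rows(rows=[[[0,0,0.03,0,0,0],[0,0,0.06,0,0,0],[0,0,0.06,0,0,0]]])

```text
clock: 10.9
eef_pos: [509.3, 152.2, 216.6]
tool_rot: [-3.141, 0.0, 0.36]
force: [-2.4, 2.5, 6.1]
width: -0.1
gripper_force: 3.1
```

Request:
send_rows(rows=[[[0,0,0.03,0,0,0],[0,0,0.06,0,0,0],[0,0,0.06,0,0,0]]])

```text
clock: 11.2
eef_pos: [509.4, 152.3, 216.2]
tool_rot: [-3.141, 0.0, 0.36]
force: [-3.1, 1.7, 7.2]
width: 0.3
gripper_force: 3.9
```

Request:
send_rows(rows=[[[0,0,0.04,0,0,0],[0,0,0.06,0,0,0],[0,0,0.06,0,0,0]]])

```text
clock: 11.5
eef_pos: [509.4, 152.2, 215.8]
tool_rot: [-3.141, 0.0, 0.36]
force: [-2.7, 1.8, 9.6]
width: -0.0
gripper_force: 4.8
```

Request:
send_rows(rows=[[[0,0,0.04,0,0,0],[0,0,0.06,0,0,0],[0,0,0.06,0,0,0]]])

```text
clock: 11.8
eef_pos: [509.4, 152.2, 215.4]
tool_rot: [-3.141, -0.0, 0.36]
force: [-2.9, 1.9, 10.3]
width: -0.1
gripper_force: 5.8
```

Request:
send_rows(rows=[[[0,0,-0.8,0,0,0],[0,0,-1.6,0,0,0],[2.7,1.3,-1.7,0,0,0],[5.48,2.68,-1.7,0,0,0],[5.48,2.68,-1.6,0,0,0],[5.48,2.68,-1.4,0,0,0],[5.48,2.68,-1.2,0,0,0],[5.48,2.68,-1.1,0,0,0]]])

```text
clock: 12.6
eef_pos: [569.5, 146.0, 225.1]
tool_rot: [-3.141, 0.002, 0.36]
force: [0.4, 0.5, 0.0]
width: 0.2
gripper_force: 0.0
```

```bash
python3 - <<'E'
from h import *;from cell import ctrl
g=ctrl.get_image("side");x,y=215,175
cv2.imwrite("pics/c3.png",cv2.resize(g["pixels"][y:y+80,x:x+80,::-1],None,fx=6,fy=6,interpolation=cv2.INTER_CUBIC));s=ctrl.read_state();print(s["eef_pos"],s["force"],s["clock"])
E
```

```text
[569.62917371 146.05564589 225.07202782] [ 0.06579158 -0.68731412  0.20189161] 12.65
```

View pics/c3.png

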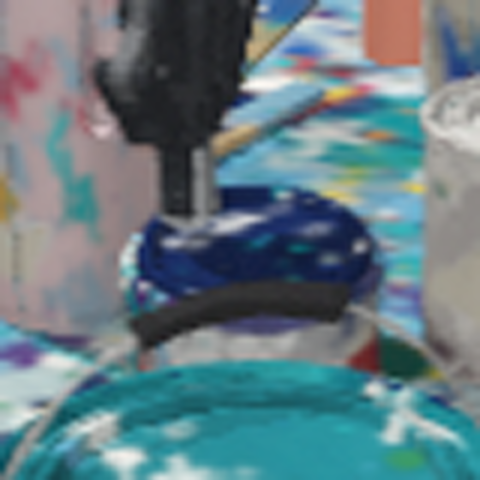

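The side crop shows the near side sunk and the lid now facing the camera more, with the tin in place (~(257,220)) and the tips at ~(246,211) over the far-left edge. Pressing spot 2.

Request:
send_rows(rows=[[[0,0,0.05,0,0,0],[0,0,0.1,0,0,0],[0,0,0.15,0,0,0],[0,0,0.2,0,0,0]]])

```text
clock: 13.05
eef_pos: [570.6, 145.9, 223.5]
tool_rot: [3.142, -0.0, 0.36]
force: [-0.5, 0.6, 0.2]
width: 0.4
gripper_force: 0.0
```

Request:
send_rows(rows=[[[0,0,0.08,0,0,0],[0,0,0.15,0,0,0],[0,0,0.2,0,0,0]]])

```text
clock: 13.35
eef_pos: [570.8, 145.9, 221.9]
tool_rot: [3.142, -0.001, 0.36]
force: [-1.2, -0.6, 4.6]
width: -0.2
gripper_force: 2.4
```

Request:
send_rows(rows=[[[0,0,0.08,0,0,0],[0,0,0.15,0,0,0],[0,0,0.2,0,0,0]]])

```text
clock: 13.65
eef_pos: [571.0, 146.0, 219.8]
tool_rot: [3.141, -0.001, 0.36]
force: [-0.4, -0.2, 5.6]
width: 0.4
gripper_force: 2.6
```

Request:
send_rows(rows=[[[0,0,0.08,0,0,0],[0,0,0.15,0,0,0],[0,0,0.2,0,0,0]]])

```text
clock: 13.95
eef_pos: [571.2, 146.1, 217.9]
tool_rot: [3.141, -0.002, 0.36]
force: [0.2, -0.0, 6.0]
width: -0.1
gripper_force: 3.0
```

Request:
send_rows(rows=[[[0,0,0.05,0,0,0],[0,0,0.1,0,0,0],[0,0,0.1,0,0,0]]])

```text
clock: 14.25
eef_pos: [571.4, 146.1, 216.9]
tool_rot: [3.141, -0.002, 0.36]
force: [-0.0, -0.9, 5.1]
width: -0.1
gripper_force: 2.9
```

Request:
send_rows(rows=[[[0,0,0.04,0,0,0],[0,0,0.07,0,0,0],[0,0,0.07,0,0,0]]])

```text
clock: 14.55
eef_pos: [571.4, 146.1, 216.5]
tool_rot: [3.141, -0.002, 0.36]
force: [-0.7, -0.2, 7.8]
width: 0.1
gripper_force: 3.7
```

Request:
send_rows(rows=[[[0,0,0.05,0,0,0],[0,0,0.08,0,0,0],[0,0,0.08,0,0,0]]])

```text
clock: 14.85
eef_pos: [571.4, 146.1, 216.0]
tool_rot: [3.141, -0.002, 0.36]
force: [-1.0, 0.1, 9.2]
width: -0.1
gripper_force: 4.8
```

Request:
send_rows(rows=[[[0,0,0.03,0,0,0],[0,0,0.05,0,0,0],[0,0,0.05,0,0,0]]])

```text
clock: 15.15
eef_pos: [571.4, 146.0, 215.7]
tool_rot: [3.141, -0.002, 0.36]
force: [-0.8, -0.6, 11.3]
width: 0.3
gripper_force: 5.5
```

Request:
send_rows(rows=[[[0,0,-0.8,0,0,0],[0,0,-1.5,0,0,0],[-2.4,1.6,-1.6,0,0,0],[-4.9,3.34,-1.6,0,0,0],[-4.9,3.34,-1.4,0,0,0],[-4.9,3.34,-1.2,0,0,0],[-4.9,3.34,-1.0,0,0,0],[-4.9,3.34,-0.9,0,0,0]]])

```text
clock: 15.95
eef_pos: [537.0, 98.4, 223.2]
tool_rot: [-3.141, -0.0, 0.361]
force: [-0.1, -0.5, 1.7]
width: 0.0
gripper_force: 1.1
```

Request:
send_rows(rows=[[[0,0,0.08,0,0,0],[0,0,0.15,0,0,0],[0,0,0.2,0,0,0]]])

```text
clock: 16.25
eef_pos: [536.9, 98.0, 221.7]
tool_rot: [-3.141, -0.001, 0.36]
force: [0.5, 1.0, 4.2]
width: -0.1
gripper_force: 2.1
```

Request:
send_rows(rows=[[[0,0,0.08,0,0,0],[0,0,0.15,0,0,0],[0,0,0.2,0,0,0]]])

```text
clock: 16.55
eef_pos: [536.8, 97.7, 219.5]
tool_rot: [-3.142, -0.001, 0.36]
force: [0.4, 0.5, 3.8]
width: 0.3
gripper_force: 2.1
```

Request:
send_rows(rows=[[[0,0,0.08,0,0,0],[0,0,0.15,0,0,0],[0,0,0.2,0,0,0]]])

```text
clock: 16.85
eef_pos: [536.8, 97.5, 217.5]
tool_rot: [3.142, -0.001, 0.36]
force: [1.3, 1.5, 4.1]
width: 0.5
gripper_force: 2.1
```

Request:
send_rows(rows=[[[0,0,0.05,0,0,0],[0,0,0.08,0,0,0],[0,0,0.08,0,0,0]]])

```text
clock: 17.15
eef_pos: [536.8, 97.4, 216.7]
tool_rot: [3.141, -0.001, 0.36]
force: [1.1, 0.1, 4.8]
width: -0.1
gripper_force: 2.0
```

Request:
send_rows(rows=[[[0,0,0.04,0,0,0],[0,0,0.06,0,0,0],[0,0,0.06,0,0,0]]])

```text
clock: 17.45
eef_pos: [536.7, 97.4, 216.1]
tool_rot: [3.141, -0.001, 0.36]
force: [1.6, 1.2, 4.3]
width: -0.1
gripper_force: 2.2
```

Request:
send_rows(rows=[[[0,0,0.04,0,0,0],[0,0,0.06,0,0,0],[0,0,0.06,0,0,0]]])

```text
clock: 17.75
eef_pos: [536.7, 97.4, 215.6]
tool_rot: [3.141, -0.001, 0.36]
force: [1.3, -0.3, 5.6]
width: -0.2
gripper_force: 2.9
```

Request:
send_rows(rows=[[[0,0,0.04,0,0,0],[0,0,0.06,0,0,0],[0,0,0.06,0,0,0]]])

```text
clock: 18.05
eef_pos: [536.7, 97.3, 215.2]
tool_rot: [3.141, -0.001, 0.36]
force: [1.3, 0.8, 7.1]
width: -0.5
gripper_force: 3.8
```

Request:
send_rows(rows=[[[0,0,0.04,0,0,0],[0,0,0.06,0,0,0],[0,0,0.06,0,0,0]]])

```text
clock: 18.35
eef_pos: [536.7, 97.3, 214.8]
tool_rot: [3.141, -0.001, 0.36]
force: [1.4, 0.7, 8.6]
width: -0.3
gripper_force: 4.7
```

Request:
send_rows(rows=[[[0,0,0.06,0,0,0],[0,0,-0.4,0,0,0],[0,0,-0.9,0,0,0],[-0.3,-3,-0.9,0,0,0],[-0.56,-5.95,-0.8,0,0,0],[-0.56,-5.95,-0.6,0,0,0],[-0.56,-5.95,-0.4,0,0,0],[-0.56,-5.95,-0.3,0,0,0],[-0.56,-5.95,-0.3,0,0,0]]])

```text
clock: 19.25
eef_pos: [510.4, 149.7, 216.8]
tool_rot: [3.141, 0.001, 0.358]
force: [1.2, 1.1, 1.1]
width: -0.2
gripper_force: 0.0
```

Request:
send_rows(rows=[[[0,0,0.06,0,0,0],[0,0,0.12,0,0,0],[0,0,0.12,0,0,0]]])

```text
clock: 19.55
eef_pos: [510.6, 150.3, 216.2]
tool_rot: [3.141, -0.0, 0.359]
force: [-0.2, -2.1, 2.3]
width: -0.0
gripper_force: 1.2
```

Request:
send_rows(rows=[[[0,0,0.06,0,0,0],[0,0,0.1,0,0,0],[0,0,0.1,0,0,0]]])

```text
clock: 19.85
eef_pos: [510.6, 150.4, 215.5]
tool_rot: [3.141, -0.0, 0.359]
force: [-1.9, -3.3, 5.6]
width: 0.1
gripper_force: 3.2
```

Request:
send_rows(rows=[[[0,0,-0.6,0,0,0],[0,0,-0.9,0,0,0],[2.7,1.2,-0.9,0,0,0],[5.46,2.5,-0.8,0,0,0],[5.46,2.5,-0.5,0,0,0],[5.46,2.5,-0.3,0,0,0],[5.46,2.5,-0.2,0,0,0],[5.46,2.5,-0.2,0,0,0]]])

```text
clock: 20.65
eef_pos: [569.1, 147.3, 216.8]
tool_rot: [-3.141, 0.001, 0.361]
force: [0.3, -0.3, 0.1]
width: -0.2
gripper_force: 0.0
```

Request:
send_rows(rows=[[[0,0,0.06,0,0,0],[0,0,0.12,0,0,0],[0,0,0.12,0,0,0]]])

```text
clock: 20.95
eef_pos: [569.8, 147.2, 216.1]
tool_rot: [-3.141, 0.0, 0.36]
force: [-1.6, 1.0, 2.5]
width: 0.3
gripper_force: 1.5
```

Request:
send_rows(rows=[[[0,0,0.06,0,0,0],[0,0,0.1,0,0,0],[0,0,0.1,0,0,0]]])

```text
clock: 21.25
eef_pos: [569.9, 147.2, 215.4]
tool_rot: [-3.141, 0.0, 0.36]
force: [-3.5, 0.9, 7.3]
width: -0.1
gripper_force: 3.6
```

All three spots stop at the same height, so the lid is level and home. Retracting up and aside.

Request:
send_rows(rows=[[[0,0,-1,0,0,0],[0,0,-3,0,0,0],[0,0,-6,0,0,0],[0,2,-8,0,0,0],[0,6,-9,0,0,0],[0,10,-9,0,0,0],[0,14,-9,0,0,0],[0,18,-9,0,0,0],[0,18,-9,0,0,0]]])

```text
clock: 22.15
eef_pos: [635.0, -30.3, 305.2]
tool_rot: [3.135, -0.0, 0.35]
force: [0.6, -0.5, -0.2]
width: 0.0
gripper_force: 0.0
```

```bash
python3 - <<'E'
from h import *;from cell import ctrl
g=ctrl.get_image("side")
cv2.imwrite("pics/c4.png",cv2.resize(g["pixels"][165:275,190:340,::-1],None,fx=5,fy=5,interpolation=cv2.INTER_CUBIC))
E
```

```text
(no output)
```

View pics/c4.png

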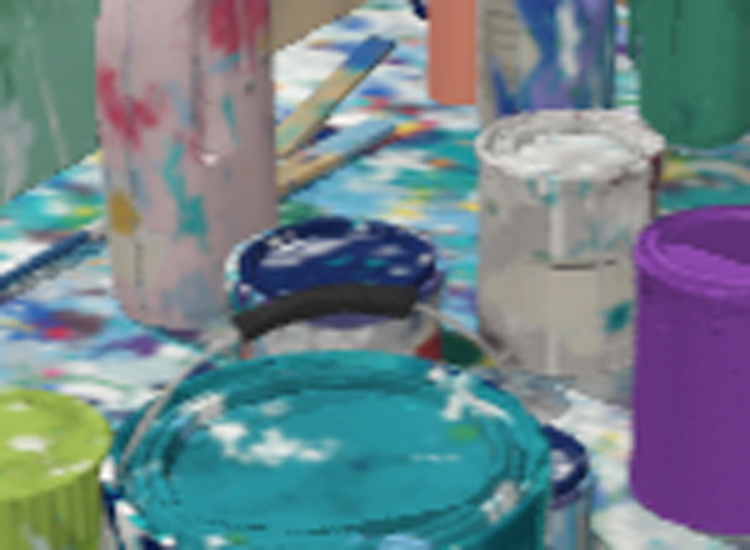

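The picture shows the lid flat in the rim at ~(258,217), the tin and its neighbours in place, and the robot clear of everything. Handing in.

```bash
python3 -c "
from cell import ctrl
print(ctrl.finish_job())"
```

```text
the job is handed in; nothing more can be done
None
```

The lid is pressed home at all three places in the order asked, ending level by touch at each; no force passed about 12 N, and I handed the job in at about 22 s. Finding the high side took light touch probes first, and one of them (about 5.6 N) sank that side by about a millimetre, near where the first press then went.

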